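# Close and pin the column clamp, and hold it shut

### The arm

A 7-joint arm with a two-finger parallel gripper is mounted at the origin on the work surface. World frame = base frame: x ahead of the robot, y to its left, z up, the work surface at z = 0. Lengths are in m, angles in rad, forces in N, time in s.
With the tool pointing down it reaches from about 0.4 to 0.85 m from the base axis. Payload 4.4 kg.
Tool frame: the origin (TCP) lies at the very end of the fingers, on their centre line; the grasp point (between the pads) lies 19 mm behind it; z points along the fingers, y is the line along which they close (so a half turn about z gives the same grasp; the last joint's range is limited). The gripper opens to 94 mm and grips with 3 to 60 N. Pads are 16 mm wide; open, the fingers measure 119 mm over their backs; the gripper's body (75 mm by 177 mm) begins 78 mm behind the grasp point.
Start: joints at [-1.269, 0.628, 0.038, 1.517, -0.027, 0.996, -0.02], TCP at [0.234, 0.607, 0.205] pointing down, gripper open.
Joint ranges: [-3.06, 3.06], [-0.37, 2.12], [-1.25, 1.32], [0.18, 2.47], [-1.1, 4.24], [0.23, 1.98], [-2.94, 2.94]. Speed limits (rad/s): [2.57, 2.57, 3.14, 3.14, 3.14, 3.14, 3.14].

### API

Orientations are given as a unit quaternion [w, x, y, z].
In Python, from bench import manip, imaging gives the robot as it stands. The module is installed in compiled form; this text tells all that it offers.
- The arm moves only by the tool play_rows, never from a script. Its argument "targets" is text: rows parted by semicolons, each of 7 numbers parted by spaces: the turn, a rotation vector about the tool's x, y, z in rad, then the shift along the tool's x, y, z in mm, then the opening in per cent of the stroke, from 0 (shut) to 100 (fully open). In form: rx ry rz tx ty tz hand; .... A call has 1 to 10 rows; each row is the pose to reach, as a shift and turn from the pose commanded when the call began, along the tool's axes at that moment; what a row does not reach only later rows make up. A row lasts 1/12 s, in which the tool goes at most 41.7 mm and 7.16 degrees, less where a joint would pass 70% of its speed; a pose out of reach is approached as far as the arm can. A call with a gripper value outside its range is refused whole. The fingers move at their own pace and stop on an object; the grip force is fixed at half the most. Time passes only in rows, so rows that repeat a pose let the fingers close. It gives the time, the measured TCP pose, the force, the opening and the grip force at its end, in the units of the state.
- manip.state(): the state, without advancing time (a new reading comes with each control period).
- imaging.snapshot(name): name is "scene" or "top" or "wrist"; returns a dict with "frame" (420x560x3 uint8, red, green, blue), "fovy" (degrees; the focal length in pixels is half the picture's height over the tangent of half this angle, whatever the lens; pixels are square), "cx", "cy" (the principal point, pixels), "camera_from_world" (4x4, takes a point from world to camera coordinates); the wrist camera has in their place "mount" (4x4, takes a point from camera to tool coordinates, whose origin is the TCP and whose axes are the flange's). Camera axes: x right, y down, z forward; pixel columns grow to the right and rows downward; lengths in m; the calibration is good to about 2 mm. A picture is of the moment at which its call begins: read the wrist's pose just before it. There is no depth.
- manip.job_done(): hands the job in; it is judged then, once.
Trained networks look in a picture, given as the dict that the camera call returned (one of the last four; its "shot" number tells which), for a name from the list of things; names that differ only in an ending like _2 or _b are one class to them, and where a whole thing is asked for, a point or a joint stands for the part that bears it (a point fixed in the world has none). Each returns a list of dicts, best first, with "score" (0 to 1); they miss things now and then, are a little off and sometimes report something else, mostly with a low value. They report only what shows in the picture. A call takes as long as a camera call.
- imaging.recognise(picture, target): "xyz" ([x, y, z] in m, in world coordinates, good to about 4 mm: the middle of the surface that is visible of it).
- imaging.cut_out(picture, target): "mask" (420x560 bool, what is visible of it).
The state is a dict: "t": time; "joint_positions": joint angles; "qd": joint speeds; "tau": joint torques, N m; "tool_pos": TCP position; "tcp_rot": TCP orientation; "wrist_force": force on the tool from outside, world axes, zero at the start; "torque": the same for the moment, N m; "opening": finger opening in m; "grip_force": force on a finger pad.
Only numpy, scipy, OpenCV 4.12 (cv2) and the standard library are available. Lean on these libraries where they do the work, as an engineer would, in place of code of your own. Each camera call takes 0.05 s, during which the arm holds its last target. There are 200 camera calls.

### The job

Swing the open upper half of the aluminium column clamp down onto its lower half, take the slim-knobbed locking pin from the pin rest and push it through the holes of both halves until its collar is against the upper half. A springy gasket keeps the halves ajar, so press down on the pin until the clamp is fully shut, and finish while still holding it pressed shut by the pin. Leave the fat-knobbed spare pin and everything else on the bench where it is.

Things in the scene. Friction and masses are not known exactly. Their poses are not given: they have to be found in the camera images.
- clamp: Lower half of the clamp, fixed to the bench: aluminium block from x -70 to +45 mm, 60 mm wide (y), 40 mm high. Origin on the bench, z up. A steel column 15 mm thick, 150 mm long lies across it along y at x = 0, z = 40, ends 21 mm. A sprung gasket (rubber strip) stands 4 mm proud of its top beside the column; it holds the upper half ajar until about 6 to 10 N down on the pin press it shut.
- lid (a joint): Opening angle (rad) of the clamp's upper half: 0 fully shut, about 0.06 when lying loose on the gasket, at most 1.4. Stiff hinge (0.2 N m friction): stays where it is left. An aluminium plate 60 mm wide, 14 mm thick, free edge 121 mm from the hinge axis. Shut, it lies over the lower half, top at z = 54 mm.
- clamp_hinge (a point): Middle of the hinge axis, which runs along the clamp's y at its x = +45, z = 40 mm. Open at angle a, a point of the upper half's underside at distance s from the axis lies at x = 45 - s cos a, z = 40 + s sin a mm in the clamp's frame; the outer face is 14 mm beyond it along (sin a, 0, cos a).
- base_hole (a point): Centre of the mouth of the through hole in the lower half (12.5 mm wide, 40 mm deep, upright), in its top face at x = -45, y = 0, z = 40 mm of the clamp's frame.
- lid_hole (a point): Centre of the hole in the upper half (14 mm wide), in its outer face, 90 mm from the hinge axis; turns with the upper half. Its hole lines up with the lower one when shut.
- rest: Pin rest, fixed to the bench: black plastic block 50 (x) by 120 (y) by 50 mm high, origin under its centre. Two holes 19 mm wide in its top at y = -30 and y = +30 mm; the locking pin stands in one and the spare pin in the other, either way round, each with its collar on the top of the block.
- pin_center (a point): Centre (half-way up) of the locking pin, z up along its length. Steel, 77 mm long in all, 0.1 kg: from the bottom a shaft 10 mm thick and 45 mm long with a tapered foot, a collar 26 mm wide and 4 mm thick (45 to 49 mm from the tip), and a slim round knob 18 mm wide and 28 mm tall to grip (49 to 77 mm from the tip).
- pin_tip (a point): Centre of the foot of the locking pin's shaft, z along the pin up to the knob. With the pin fully home in the shut clamp it is 9 mm above the bench.
- spare_pin_center (a point): Centre of the spare pin, to be left in the rest: like the locking pin, 77 mm long, but shaft 16 mm (too thick for the clamp) and collar and knob both 30 mm wide.
- reagent: Bystander: amber bottle 86 mm wide, 170 mm tall, origin under its centre.
- vial_a: Bystander: small clear vial with a black cap, 23 mm wide, 45 mm tall, origin under its centre, farther from the robot.
- vial_b: Bystander: small clear vial with a black cap, 23 mm wide, 45 mm tall, origin under its centre, nearer the robot.
- beaker: Bystander: glass beaker 70 mm wide, 80 mm tall, origin under its centre.
- spanner: Bystander: steel spanner 160 mm long lying flat, origin near its middle.
- fitting: Bystander: steel ring 28 mm wide, 14 mm tall, origin under its centre.

How it is judged:
By the outcome, as a careful person would: the job done as asked, in the order asked, and still so for the second after the job is handed in, while the arm keeps its last pose, push and grip.
It also fails if it takes over 59 s, if anything falls off the work surface, if the arm or the gripper's body presses on something with over 40 N, if the wrist force passes 120 N, or if a joint passes its speed limit or range.

## Working session

There is one attempt and no reset: what is moved stays moved. The work goes in short steps, Python scripts to look and compute and a tool call to move; the robot and the scene stay as the last step left them, time stands still between calls to the robot, and variables do not carry over. Pictures are saved under pics/ and viewed, at most 10 in all, crops included, and the job is handed in when it is done.

Besides the shell and the picture viewer there is one more tool, called by a JSON object that holds its "method" and its "body". play_rows: Moves the arm, as the interface text tells. Its arguments: {"type":"object","properties":{"targets":{"type":"string"}},"required":["targets"]}

```bash
mkdir -p pics
cat > h.py <<'E'
import numpy as np, cv2
from bench import manip, imaging
from scipy.spatial.transform import Rotation as R
def save(p,n): cv2.imwrite('pics/'+n,p['frame'][:,:,::-1])
def f(p): return p['frame'].shape[0]/2/np.tan(np.radians(p['fovy'])/2)
def proj(p,X):
    T=p['camera_from_world']; c=T[:3,:3]@np.array(X)+T[:3,3]; return np.array([p['cx']+f(p)*c[0]/c[2],p['cy']+f(p)*c[1]/c[2]])
def pose():
    s=manip.state(); q=s['tcp_rot']; T=np.eye(4); T[:3,:3]=R.from_quat([q[1],q[2],q[3],q[0]]).as_matrix(); T[:3,3]=s['tool_pos']; return T
def wrist():
    T=pose(); p=imaging.snapshot('wrist'); p['camera_from_world']=np.linalg.inv(T@p['mount']); return p
def ray(p,u,z):
    W=np.linalg.inv(p['camera_from_world']); d=W[:3,:3]@np.array([(u[0]-p['cx'])/f(p),(u[1]-p['cy'])/f(p),1]); o=W[:3,3]
    return o+d*(z-o[2])/d[2]
E
python3 - <<'E'
from h import *
s=manip.state(); print({k:np.round(v,3) for k,v in s.items()})
for n in ['scene','top']:
    p=imaging.snapshot(n); save(p,n+'1.png')
    for t in ['clamp','lid','clamp_hinge','base_hole','lid_hole','rest','pin_center','spare_pin_center','reagent','vial_a','beaker','spanner','fitting']:
        r=imaging.recognise(p,t); print(n,t,[(round(d['score'],2),np.round(d['xyz'],3).tolist()) for d in r[:2]])
E
```

```text
{'t': np.float64(0.0), 'joint_positions': array([-1.269,  0.629,  0.038,  1.518, -0.027,  0.996, -0.02 ]), 'qd': array([ 0.001,  0.001,  0.001, -0.   , -0.   , -0.   , -0.   ]), 'tau': array([ 0.0000e+00, -5.4973e+01,  1.1440e+00, -1.8663e+01, -5.2000e-02,
        2.4000e-02,  0.0000e+00]), 'tool_pos': array([0.233, 0.606, 0.205]), 'tcp_rot': array([-0.   ,  0.183,  0.983, -0.001]), 'wrist_force': array([ 0.576, -0.282, -0.171]), 'torque': array([0.009, 0.019, 0.004]), 'grip_force': np.float64(0.0), 'opening': np.float64(0.094)}
scene clamp [(0.66, [0.575, 0.177, 0.054])]
scene lid [(0.56, [0.576, 0.173, 0.102]), (0.29, [0.618, -0.197, 0.035])]
scene clamp_hinge [(0.41, [0.813, 0.049, 0.051])]
scene base_hole [(0.86, [0.578, 0.176, 0.053]), (0.45, [0.578, 0.173, 0.103])]
scene lid_hole [(0.71, [0.574, 0.17, 0.102]), (0.47, [0.354, -0.341, 0.007])]
scene rest [(0.75, [0.611, -0.196, 0.033])]
scene pin_center [(0.43, [0.604, -0.178, 0.068])]
scene spare_pin_center [(0.64, [0.596, -0.231, 0.072])]
scene reagent [(0.6, [0.7, -0.401, 0.111])]
scene vial_a [(0.61, [0.686, -0.009, 0.027]), (0.45, [0.444, -0.013, 0.023])]
scene beaker [(0.56, [0.81, 0.05, 0.05])]
scene spanner [(0.68, [0.353, 0.317, 0.007])]
scene fitting [(0.31, [0.573, 0.176, 0.054])]
top clamp [(0.72, [0.346, 0.317, 0.005]), (0.71, [0.527, 0.178, 0.036])]
top lid [(0.94, [0.568, 0.175, 0.123])]
top clamp_hinge [(0.9, [0.527, 0.174, 0.039]), (0.57, [0.596, -0.169, 0.069])]
top base_hole [(0.78, [0.53, 0.174, 0.04])]
top lid_hole [(0.86, [0.566, 0.173, 0.124])]
top rest [(0.95, [0.592, -0.197, 0.05])]
top pin_center [(0.49, [0.597, -0.172, 0.071])]
top spare_pin_center [(0.61, [0.585, -0.23, 0.08])]
top reagent []
top vial_a [(0.45, [0.673, -0.008, 0.042])]
top beaker [(0.86, [0.802, 0.049, 0.038])]
top spanner [(0.85, [0.347, 0.316, 0.006])]
top fitting []
```

View pics/top1.png

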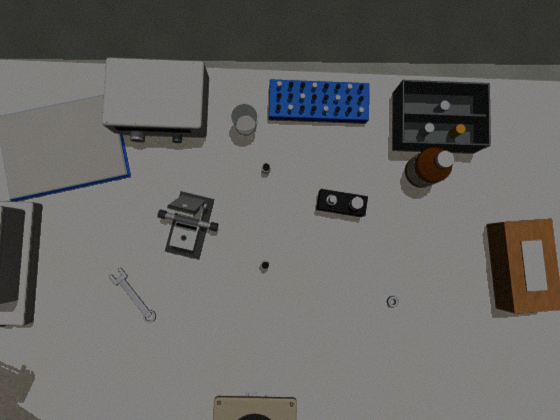

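View pics/scene1.png

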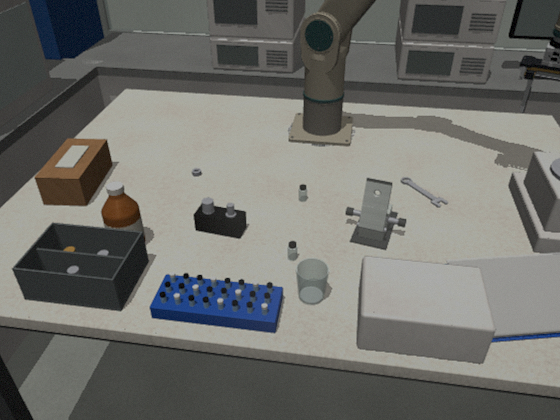

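The top view shows the clamp at about (190,225). Its lid stands nearly upright at (187,203) and the hole is at (184,237). The rest is at (342,203), with the slim pin on the left (331,200) and the fat one on the right (357,203).

```bash
cat >> h.py <<'E'
def togo(X,yaw=None,T=None):
    "rows numbers for the TCP at X pointing down, tool y axis at heading yaw (deg from world +y)"
    T=pose() if T is None else T
    out=np.r_[0,0,0,T[:3,:3].T@(np.array(X)-T[:3,3])*1000]
    if yaw is not None:
        a=np.radians(yaw); y=np.array([-np.sin(a),np.cos(a),0]); z=np.array([0,0,-1.]); x=np.cross(y,z)
        best=min((R.from_matrix(T[:3,:3].T@np.c_[s*x,s*y,z]).as_rotvec() for s in(1,-1)),key=np.linalg.norm); out[:3]=best
    return np.round(out,3)
E
python3 - <<'E'
from h import *
p=wrist(); print(np.round(p['mount'],3),p['fovy'])
print(togo([.48,.19,.36],-14))
E
```

```text
[[-0.001 -0.963 -0.271  0.079]
 [ 1.    -0.001  0.001  0.   ]
 [-0.001 -0.271  0.963 -0.18 ]
 [ 0.     0.     0.     1.   ]] 68.99512744782858
[ 0.00000e+00 -0.00000e+00 -1.23000e-01 -3.79607e+02 -3.00125e+02
 -1.54538e+02]
```

{"method": "play_rows", "body": {"targets": "0 0 -0.12 -190 -150 -155 0;0 0 -0.12 -190 -150 -155 0;0 0 -0.12 -190 -150 -155 0;0 0 -0.12 -190 -150 -155 0;0 0 -0.12 -190 -150 -155 0;0 0 -0.12 -190 -150 -155 0;0 0 -0.12 -380 -300 -155 0;0 0 -0.12 -380 -300 -155 0;0 0 -0.12 -380 -300 -155 0;0 0 -0.12 -380 -300 -155 0"}}

```text
t: 2.28
tool_pos: [0.4263, 0.2806, 0.3532]
tcp_rot: [0.0, 0.123, 0.992, 0.0]
wrist_force: [1.0, 0.5, 0.2]
opening: 0.0311
grip_force: 0.0
```

Run:
```python
from h import *
print(togo([.48,.19,.36],-14))
```

```text
[ 1.0000e-03  1.0000e-03 -3.0000e-03 -7.4222e+01 -7.4638e+01 -6.8500e+00]
```

{"method": "play_rows", "body": {"targets": "0 0 0 -70 -72 0 0;0 0 0 -70 -72 0 0;0 0 0 -70 -72 0 0;0 0 0 -70 -72 0 0;0 0 0 -70 -72 0 0"}}

```text
t: 2.7
tool_pos: [0.4761, 0.1947, 0.3526]
tcp_rot: [-0.0, 0.125, 0.992, 0.0]
wrist_force: [0.2, 0.4, 0.4]
opening: 0.0009
grip_force: 0.0
```

Run:
```python
from h import *
p=wrist(); save(p,'w1.png')
print(pose()[:3,3])
for t in ['clamp','lid','clamp_hinge','base_hole','lid_hole']:
    r=imaging.recognise(p,t); print(t,[(round(d['score'],2),np.round(d['xyz'],3).tolist(),proj(p,d['xyz']).round()) for d in r[:2]])
```

```text
[0.4754578  0.19621528 0.35255523]
clamp [(0.71, [0.52, 0.188, 0.04], array([279., 197.]))]
lid [(0.54, [0.558, 0.178, 0.139], array([279., 242.]))]
clamp_hinge [(0.56, [0.52, 0.189, 0.039], array([280., 197.]))]
base_hole [(0.81, [0.519, 0.188, 0.039], array([279., 197.]))]
lid_hole []
```

View pics/w1.png

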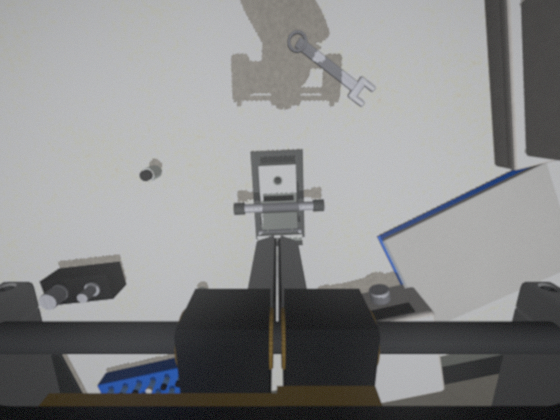

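The base hole shows at (278,181), the column runs from (233,209) to (325,205), and the block's near edge is at row 150.

Run:
```python
from h import *
p=wrist()
fr=p['frame'][135:245,220:340]; cv2.imwrite('pics/w1c.png',cv2.resize(fr[:,:,::-1],None,fx=6,fy=5.4,interpolation=cv2.INTER_CUBIC))
h=ray(p,(278,181),.04); a=ray(p,(234,209.5),.04); b=ray(p,(325.5,205),.04)
print(h,a,b,np.linalg.norm(a-b), (a+b)/2)
v=a-b if a[1]>b[1] else b-a
print('yaw',np.degrees(np.arctan2(-v[0],v[1])), 'x dir dist',((a+b)/2-h))
c=imaging.snapshot('top'); m=[d for d in imaging.cut_out(c,'lid')][:1]
ys,xs=np.nonzero(m[0]['mask']); print(m[0]['score'],xs.min(),xs.max(),ys.min(),ys.max())
cv2.imwrite('pics/topc.png',cv2.resize(c['frame'][180:270,140:240,::-1],None,fx=6,fy=6,interpolation=cv2.INTER_CUBIC))
```

```text
[0.49229909 0.19529595 0.04      ] [0.52146643 0.11181102 0.04      ] [0.55124736 0.26251997 0.04      ] 0.15362321329560275 [0.5363569 0.1871655 0.04     ]
yaw -11.177959543543585 x dir dist [ 0.0440578  -0.00813045  0.        ]
0.78 168 204 195 215
```

View pics/w1c.png

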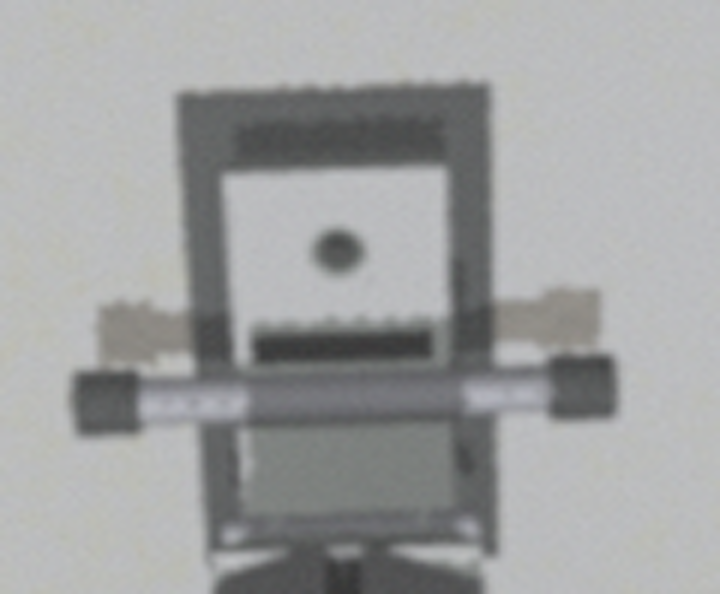

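View pics/topc.png

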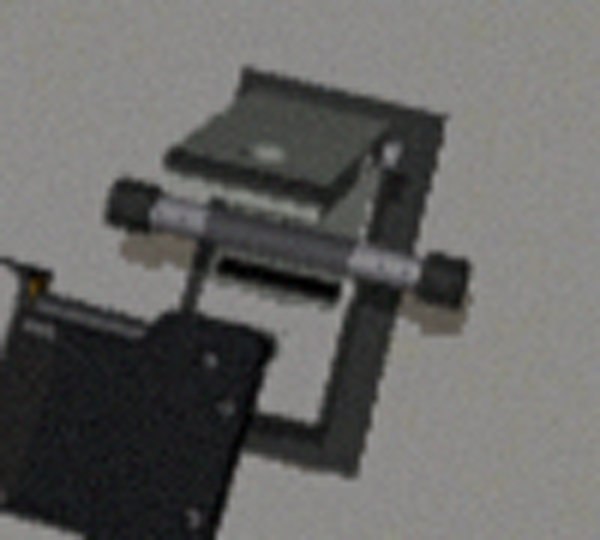

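```bash
cat >> h.py <<'E'
def C2W(P,c=(.536,.187),yaw=-12):
    a=np.radians(yaw); return np.array([c[0]+P[0]*np.cos(a)-P[1]*np.sin(a), c[1]+P[0]*np.sin(a)+P[1]*np.cos(a), P[2]])
def lidpt(s,y,n,a): # s along underside, n outward, m
    return np.array([.045-s*np.cos(a)+n*np.sin(a), y, .04+s*np.sin(a)+n*np.cos(a)])
E
python3 - <<'E'
from h import *
p=imaging.snapshot('top'); s=imaging.snapshot('scene')
for q,n in((p,'top'),(s,'scene')):
    print(n,'hole',proj(q,C2W((-.045,0,.04))),'col',proj(q,C2W((0,.075,.04))),proj(q,C2W((0,-.075,.04))))
    r=imaging.cut_out(q,'lid')
    if not r: continue
    m=r[0]['mask']
    for a in np.arange(.6,1.45,.1):
        pts=np.array([proj(q,C2W(lidpt(S,y,N,a))) for S in(.01,.121) for y in(-.03,.03) for N in(0,.014)])
        k=np.zeros(m.shape,np.uint8); cv2.fillConvexPoly(k,cv2.convexHull(pts.astype(np.float32)).astype(np.int32),1)
        print(n,round(a,2),round((m&(k>0)).sum()/(m|(k>0)).sum(),2), 'tip edge',proj(q,C2W(lidpt(.121,.03,.014,a))).round(1),proj(q,C2W(lidpt(.121,-.03,.014,a))).round(1))
q=s
cv2.imwrite('pics/sc.png',cv2.resize(s['frame'][170:260,330:430,::-1],None,fx=6,fy=6,interpolation=cv2.INTER_CUBIC))
E
```

```text
top hole [180.62432659 236.74226725] col [155.99356463 212.03944923] [214.50054778 226.31935661]
top 0.6 0.28 tip edge [160.9 233.6] [186.2 239.7]
top 0.7 0.33 tip edge [160.9 229.8] [186.5 236.1]
top 0.8 0.38 tip edge [161.2 225.7] [186.9 232. ]
top 0.9 0.42 tip edge [161.6 221.3] [187.4 227.6]
top 1.0 0.52 tip edge [162.2 216.5] [188.2 222.8]
top 1.1 0.61 tip edge [163.  211.5] [189.1 217.9]
top 1.2 0.7 tip edge [163.9 206.3] [190.1 212.7]
top 1.3 0.66 tip edge [165.1 201.1] [191.3 207.4]
top 1.4 0.39 tip edge [166.4 195.7] [192.6 202.1]
scene hole [381.55080313 206.75775502] col [408.0180265  222.95398905] [348.70074271 210.24450004]
scene 0.6 0.59 tip edge [397.6 182.4] [373.5 177.8]
scene 0.7 0.58 tip edge [397.4 181.1] [373.2 176.5]
scene 0.8 0.59 tip edge [397.2 180.3] [372.7 175.6]
scene 0.9 0.58 tip edge [396.8 179.9] [372.1 175.2]
scene 1.0 0.62 tip edge [396.3 180.1] [371.4 175.3]
scene 1.1 0.64 tip edge [395.7 180.7] [370.6 175.9]
scene 1.2 0.68 tip edge [395.  181.9] [369.6 177. ]
scene 1.3 0.72 tip edge [394.2 183.6] [368.6 178.7]
scene 1.4 0.76 tip edge [393.3 185.8] [367.5 180.8]
```

View pics/sc.png

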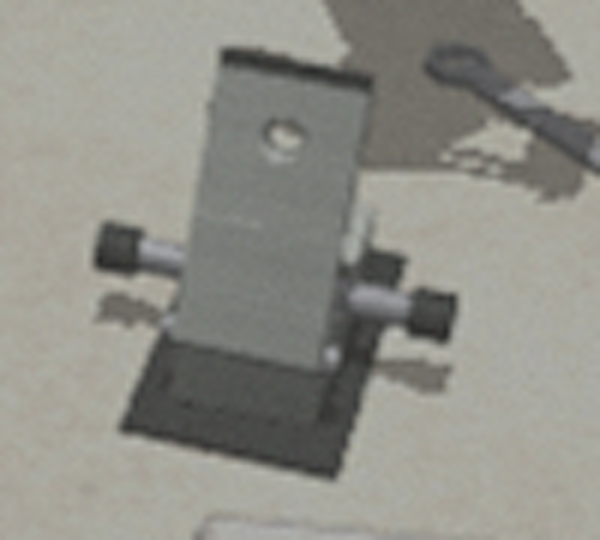

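Corrected by both fixed cameras, the clamp is at about (0.535,0.183) with yaw −12°, and the lid stands at about 1.25 rad. Next I go behind the lid.

```bash
sed -i 's/c=(.536,.187)/c=(.535,.183)/' h.py
python3 - <<'E'
from h import *
print(pose()[:3,3])
print('over',togo(C2W((.075,0,.25)),-12)); print('down',togo(C2W((.075,0,.14)),-12))
for a in (1.25,1.1,.95,.8,.65,.5,.35,.2,.07):
    l=lidpt(.1,0,.014,a)+[.009,0,0]; print(a,np.round((l-[.075,0,.14])*1000))
E
```

```text
[0.4758288  0.19553861 0.3525403 ]
over [ 0.00000e+00 -0.00000e+00 -3.80000e-02 -1.35387e+02  5.20100e+00
  1.02538e+02]
down [ 0.00000e+00 -0.00000e+00 -3.80000e-02 -1.35390e+02  5.19500e+00
  2.12538e+02]
1.25 [-39.   0.  -1.]
1.1 [-54.   0.  -5.]
0.95 [-68.   0. -11.]
0.8 [-81.   0. -19.]
0.65 [-92.   0. -28.]
0.5 [-102.    0.  -40.]
0.35 [-110.    0.  -53.]
0.2 [-116.    0.  -66.]
0.07 [-120.    0.  -79.]
```

{"method": "play_rows", "body": {"targets": "0 0 -0.04 -35 2 10 0;0 0 -0.04 -70 5 30 0;0 0 -0.04 -105 5 50 0;0 0 -0.04 -135 5 75 0;0 0 -0.04 -137 5 110 0;0 0 -0.04 -137 5 145 0;0 0 -0.04 -137 5 180 0;0 0 -0.04 -137 5 212 0;0 0 -0.04 -137 5 212 0;0 0 -0.04 -137 5 212 0"}}

```text
t: 4.18
tool_pos: [0.609, 0.1663, 0.1394]
tcp_rot: [-0.002, 0.104, 0.995, -0.001]
wrist_force: [0.2, 0.4, 1.3]
opening: 0.0002
grip_force: 0.0
```

Run:
```python
from h import *
print(manip.state()['wrist_force'],togo(C2W((.075,0,.14)),-12))
p=imaging.snapshot('scene')
cv2.imwrite('pics/sc2.png',cv2.resize(p['frame'][130:260,320:440,::-1],None,fx=4.5,fy=4.5,interpolation=cv2.INTER_CUBIC))
```

```text
[0.18903124 0.35432459 1.29064996] [-0.002 -0.003  0.002  0.808  0.933 -0.6  ]
```

View pics/sc2.png

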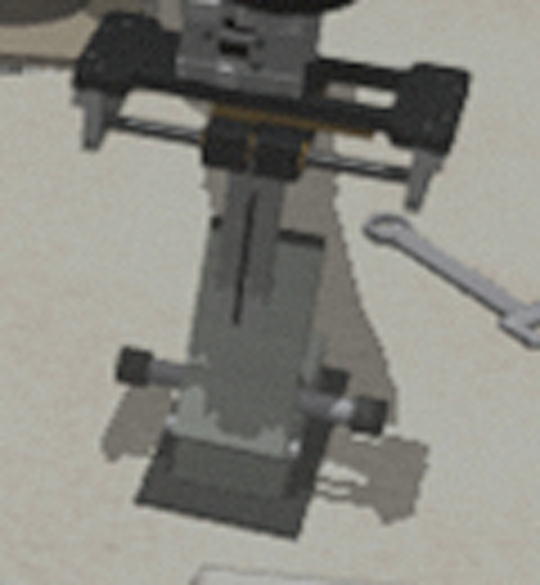

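The fingers are behind the lid's outer face, roughly on its middle. Now I push it over along the arc.

{"method": "play_rows", "body": {"targets": "0 0 0 20 0 0 0;0 0 0 39 0 1 0;0 0 0 54 0 5 0;0 0 0 68 0 11 0;0 0 0 81 0 19 0;0 0 0 92 0 28 0;0 0 0 102 0 40 0;0 0 0 110 0 53 0;0 0 0 113 0 60 0;0 0 0 113 0 60 0"}}

```text
t: 5.07
tool_pos: [0.4998, 0.1909, 0.0815]
tcp_rot: [0.001, 0.103, 0.995, 0.001]
wrist_force: [0.0, 0.7, -0.3]
opening: 0.0005
grip_force: 0.0
```

{"method": "play_rows", "body": {"targets": "0 0 0 3 0 6 0;0 0 0 5 0 12 0;0 0 0 7 0 19 0;0 0 0 7 0 19 0"}}

```text
t: 5.4
tool_pos: [0.493, 0.1916, 0.0609]
tcp_rot: [0.0, 0.104, 0.995, 0.0]
wrist_force: [0.9, 0.2, 0.1]
opening: 0.0002
grip_force: 0.4
```

{"method": "play_rows", "body": {"targets": "0 0 0 0 0 -30 0;0 0 0 0 0 -70 20;0 0 0 10 0 -110 60;0 0 0 20 0 -150 60;0 0 0 20 0 -190 60;0 0 0 20 0 -230 60;0 0 0 20 0 -240 60;0 0 0 20 0 -240 60;0 0 0 20 0 -240 60;0 0 0 20 0 -240 60"}}

```text
t: 6.23
tool_pos: [0.4717, 0.1949, 0.2998]
tcp_rot: [-0.002, 0.104, 0.995, -0.001]
wrist_force: [-0.8, -0.0, 0.0]
opening: 0.0553
grip_force: 0.0
```

Run:
```python
from h import *
p=wrist(); save(p,'w2.png'); print(pose()[:3,3])
for z in (.054,):
  print('pred lidhole a=.06',proj(p,C2W(lidpt(.09,0,.014,.06))),'col',proj(p,C2W((0,.075,.04))),proj(p,C2W((0,-.075,.04))))
```

```text
[0.4717137  0.19493157 0.29957042]
pred lidhole a=.06 [277.80333723 193.64206346] col [327.29919559 219.08471201] [228.17942669 218.96353652]
```

View pics/w2.png

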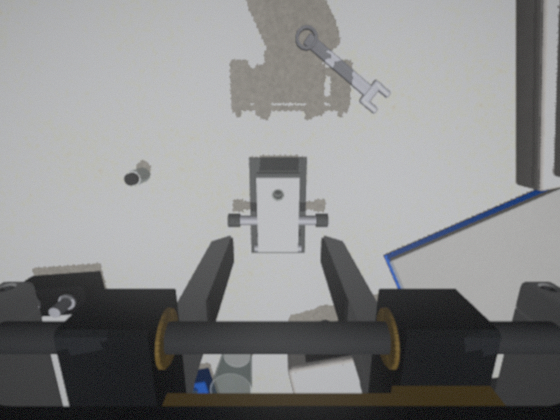

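The lid is down on the gasket and its hole at (278,194) matches the prediction, so the clamp pose is good to about 1 mm. On to the rest.

Run:
```python
from h import *
print(manip.state()['joint_positions'].round(2),togo([.59,-.17,.27],-57));
```

```text
[-0.57  0.33  0.17  1.77 -0.06  1.05  0.98] [-4.00000e-03 -2.00000e-03  7.87000e-01 -1.91183e+02 -3.32569e+02
  2.98020e+01]
```

{"method": "play_rows", "body": {"targets": "0 0 0.08 -20 -35 3 45;0 0 0.16 -40 -70 6 45;0 0 0.26 -60 -105 9 45;0 0 0.36 -80 -140 12 45;0 0 0.46 -100 -175 15 45;0 0 0.56 -120 -210 18 45;0 0 0.66 -140 -245 22 45;0 0 0.75 -160 -280 26 45;0 0 0.785 -180 -314 30 45;0 0 0.785 -191 -333 30 45"}}

```text
t: 7.12
tool_pos: [0.5898, -0.1749, 0.2684]
tcp_rot: [-0.002, 0.479, 0.878, -0.002]
wrist_force: [-0.8, -1.3, -1.5]
opening: 0.0423
grip_force: 0.0
```

{"method": "play_rows", "body": {"targets": "0 0 0 0 0 0 45;0 0 0 0 0 0 45;0 0 0 0 0 0 45"}}

```text
t: 7.37
tool_pos: [0.5904, -0.1682, 0.2699]
tcp_rot: [-0.002, 0.476, 0.879, 0.0]
wrist_force: [0.0, 0.1, -0.1]
opening: 0.0422
grip_force: 0.0
```

Run:
```python
from h import *
p=wrist(); save(p,'w3.png'); print(pose()[:3,3],manip.state()['joint_positions'].round(2))
for t in ['pin_center','spare_pin_center']:
    r=imaging.recognise(p,t); print(t,[(round(d['score'],2),np.round(d['xyz'],3).tolist(),proj(p,d['xyz']).round()) for d in r[:2]])
    for d in imaging.cut_out(p,t)[:2]:
        ys,xs=np.nonzero(d['mask']); print(d['score'],xs.min(),xs.max(),ys.min(),ys.max())
```

```text
[ 0.590619   -0.16765664  0.27037556] [-0.02  0.54  0.42  1.54 -0.24  1.11  1.03]
pin_center [(0.6, [0.592, -0.166, 0.074], array([279., 185.]))]
0.83 269 287 180 199
spare_pin_center [(0.7, [0.586, -0.231, 0.084], array([247., 227.])), (0.48, [0.437, -0.02, 0.034], array([238.,   9.]))]
0.59 237 261 210 238
```

View pics/w3.png

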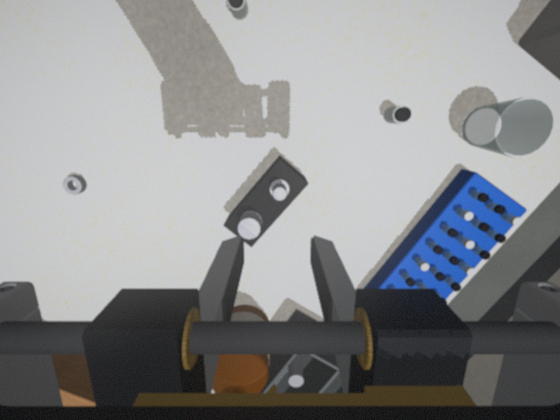

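The slim pin's knob is at about (279,185) and the fat spare at (248,226). The rest's long axis runs diagonally. The gripper straddles well clear.

Run:
```python
from h import *
p=wrist()
d=imaging.cut_out(p,'pin_center')[0]['mask']
ys,xs=np.nonzero(d)
for y in range(178,201): 
    x=np.nonzero(d[y])[0]
    if len(x): print(y,x.min(),x.max(),end='; ')
print()
for u,z in(((278.5,185),.08),((278.5,191),.054)): print(ray(p,u,z))
# synthetic silhouette match
def sil(c):
    k=np.zeros(d.shape,np.uint8)
    for r,z0,z1 in((.013,.05,.054),(.009,.054,.082)):
        pts=np.array([proj(p,[c[0]+r*np.cos(t),c[1]+r*np.sin(t),z]) for z in(z0,z1) for t in np.linspace(0,6.28,40)])
        cv2.fillConvexPoly(k,cv2.convexHull(np.round(pts*16).astype(np.int32)),1,shift=4)
    return k>0
best=max(((sil((x,y))&d).sum()/(sil((x,y))|d).sum(),x,y) for x in np.arange(.58,.605,.001) for y in np.arange(-.18,-.155,.001))
print(best); print(togo([best[1],best[2],.056],-57))
```

```text
178 273 282; 179 271 284; 180 270 285; 181 269 286; 182 269 286; 183 269 287; 184 268 287; 185 268 287; 186 268 288; 187 268 288; 188 268 287; 189 268 287; 190 268 287; 191 268 287; 192 269 286; 193 269 286; 194 270 285; 195 271 284; 196 271 284; 197 272 283; 198 274 282; 199 276 281; 
[ 0.59196048 -0.1653363   0.08      ]
[ 0.59953118 -0.17660189  0.054     ]
(np.float64(0.9595687331536388), np.float64(0.596), np.float64(-0.173))
[ 0.00000e+00 -0.00000e+00  3.00000e-03 -6.17100e+00  1.62000e+00
  2.15743e+02]
```

{"method": "play_rows", "body": {"targets": "0 0 0 -6 2 40 45;0 0 0 -6 2 80 45;0 0 0 -6 2 120 45;0 0 0 -6 2 155 45;0 0 0 -6 2 180 45;0 0 0 -6 2 200 45;0 0 0 -6 2 210 45;0 0 0 -6 2 213 45;0 0 0 -6 2 213 45;0 0 0 -6 2 213 45"}}

```text
t: 8.55
tool_pos: [0.5971, -0.174, 0.0598]
tcp_rot: [0.001, 0.476, 0.879, 0.0]
wrist_force: [0.6, 0.0, 0.6]
opening: 0.0421
grip_force: 0.0
```

Run:
```python
from h import *
print(manip.state()['wrist_force'],pose()[:3,3]); print(togo([.596,-.173,.056],-57))
```

```text
[0.57149893 0.01292445 0.58925487] [ 0.59707055 -0.17396611  0.05981604]
[ 1.000e-03  2.000e-03  2.000e-03  1.401e+00 -3.740e-01  3.813e+00]
```

{"method": "play_rows", "body": {"targets": "0 0 0 1 0 4 45;0 0 0 1 0 4 25;0 0 0 1 0 4 5;0 0 0 1 0 4 5;0 0 0 1 0 4 5;0 0 0 1 0 4 5;0 0 0 1 0 4 5;0 0 0 1 0 4 5"}}

```text
t: 9.22
tool_pos: [0.5958, -0.1728, 0.0549]
tcp_rot: [0.0, 0.476, 0.879, 0.0]
wrist_force: [0.0, -0.1, 3.0]
opening: 0.0174
grip_force: 30.0
```

Run:
```python
from h import *
print(manip.state()['wrist_force'],pose()[:3,3]); print(togo([.596,-.173,.14],-57))
```

```text
[ 0.01177692 -0.12601128  2.97910958] [ 0.59579147 -0.17281019  0.05487826]
[ 0.0000e+00  0.0000e+00  2.0000e-03 -2.9800e-01  1.1100e-01 -8.5122e+01]
```

{"method": "play_rows", "body": {"targets": "0 0 0 0 0 -20 5;0 0 0 0 0 -50 5;0 0 0 0 0 -85 5;0 0 0 0 0 -105 5;0 0 0 0 0 -105 5;0 0 0 0 0 -105 5"}}

```text
t: 9.72
tool_pos: [0.5959, -0.1729, 0.1601]
tcp_rot: [0.001, 0.476, 0.879, 0.0]
wrist_force: [-0.6, -0.5, -2.0]
opening: 0.0176
grip_force: 30.0
```

Run:
```python
from h import *
s=manip.state(); print(s['opening'],s['grip_force'],s['wrist_force'])
p=wrist()
for t in('pin_center','pin_tip','spare_pin_center'):
  for r in imaging.recognise(p,t)[:1]: print(t,r['score'],r['xyz'],proj(p,r['xyz']))
  for d in imaging.cut_out(p,t)[:1]:
    ys,xs=np.nonzero(d['mask']); print(d['score'],xs.min(),xs.max(),ys.min(),ys.max())
T=pose()
for z in(0,.049): print('pred axis at',z,proj(p,(T@[0,0,z,1])[:3]))
cv2.imwrite('pics/w4.png',cv2.resize(p['frame'][100:300,180:380,::-1],None,fx=3,fy=3))
print(togo(C2W((-.045,0,.165)),-12),T[:3,3])
```

```text
0.01756444823001501 29.999734461307526 [-0.59469903 -0.51378714 -1.96484207]
0.96 261 291 222 283
pin_tip 0.97 [0.5936, -0.1675, 0.1853] [278.51206845 258.48058503]
0.77 261 292 222 284
spare_pin_center 0.71 [0.5818, -0.2321, 0.0819] [228.71068583 256.81126972]
0.97 219 248 233 274
pred axis at 0 [275.48972714 247.2537131 ]
pred axis at 0.049 [275.57897442 222.46545346]
[-1.00000e-03 -2.00000e-03 -7.83000e-01  3.62483e+02  1.12383e+02
 -6.32000e+00] [ 0.59485503 -0.17265103  0.15832055]
```

View pics/w4.png

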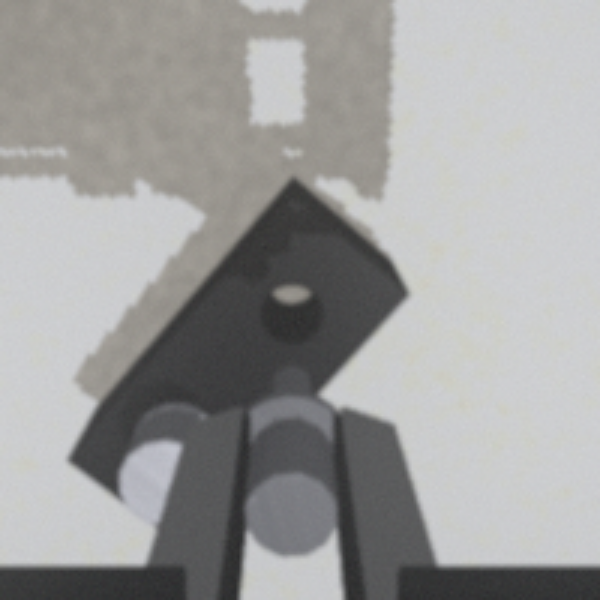

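The pin is held upright between the pads. The tip shows at (277,222+) and the knob top at (277,272). I'll fit the pin's offset in the tool frame using the same camera.

```bash
cat > fit.py <<'E'
from h import *
from scipy.optimize import minimize
def fitpin():
    p=wrist(); T=pose()
    d=imaging.cut_out(p,'pin_tip')[0]['mask']
    K=np.linalg.inv(p['mount']); F=f(p); th=np.linspace(0,6.28,48)
    def sil(v):
        k=np.zeros(d.shape,np.uint8)
        for r0,r1,z0,z1 in((.003,.005,49,44),(.005,.005,44,4),(.013,.013,4,0),(.009,.009,0,-28)):
            P=np.array([[v[0]+r*np.cos(t)+v[3]*z,v[1]+r*np.sin(t),z+v[2]] for r,z in((r0,z0/1000),(r1,z1/1000)) for t in th])
            c=P@K[:3,:3].T+K[:3,3]; u=np.c_[p['cx']+F*c[:,0]/c[:,2],p['cy']+F*c[:,1]/c[:,2]]
            cv2.fillConvexPoly(k,cv2.convexHull(np.round(u*16).astype(np.int32)),1,shift=4)
        k=k>0
        return -(k&d).sum()/(k|d).sum()
    r=min((minimize(sil,[x0,0,0,0],method='Nelder-Mead',options=dict(initial_simplex=np.array([[x0,0,0,0],[x0+.004,0,0,0],[x0,.004,0,0],[x0,0,.004,0],[x0,0,0,.06]]))) for x0 in(-.004,0,.004)),key=lambda r:r.fun)
    return r
if __name__=='__main__':
    r=fitpin(); print(r.x,r.fun)
E
python3 fit.py
```

```text
[-0.00346531  0.00012078  0.00590273 -0.01390565] -0.8618995633187773
```

Run:
```python
from h import *
print(pose()[:3,3],togo(C2W((-.022,0,.165)),-12), togo(C2W((-.022,0,.118)),-12))
```

```text
[ 0.59519165 -0.17276688  0.15882121] [-1.00000e-03 -1.00000e-03 -7.83000e-01  3.46466e+02  1.28396e+02
 -6.02500e+00] [-1.00000e-03 -1.00000e-03 -7.83000e-01  3.46429e+02  1.28439e+02
  4.09750e+01]
```

{"method": "play_rows", "body": {"targets": "0 0 -0.08 35 13 -6 5;0 0 -0.16 70 26 -6 5;0 0 -0.24 105 39 -6 5;0 0 -0.32 140 52 -6 5;0 0 -0.4 175 65 -6 5;0 0 -0.48 210 78 -6 5;0 0 -0.56 245 91 -6 5;0 0 -0.64 280 104 -6 5;0 0 -0.72 315 117 -6 5;0 0 -0.783 346 128 -6 5"}}

```text
t: 11.0
tool_pos: [0.5129, 0.1896, 0.1656]
tcp_rot: [0.0, 0.102, 0.995, 0.0]
wrist_force: [0.2, -0.3, -1.0]
opening: 0.0173
grip_force: 30.0
```

{"method": "play_rows", "body": {"targets": "0 0 0 0 0 0 5;0 0 0 0 0 15 5;0 0 0 0 0 30 5;0 0 0 0 0 44 5;0 0 0 0 0 44 5;0 0 0 0 0 44 5;0 0 0 0 0 44 5"}}

```text
t: 11.58
tool_pos: [0.5143, 0.1868, 0.1221]
tcp_rot: [0.0, 0.105, 0.994, 0.0]
wrist_force: [0.5, -0.0, -1.8]
opening: 0.0175
grip_force: 30.0
```

Run:
```python
from h import *
s=manip.state(); print(s['opening'],s['wrist_force'])
p=wrist(); T=pose(); print(T[:3,3],togo(C2W((-.022,0,.118)),-12))
g=cv2.cvtColor(p['frame'],cv2.COLOR_RGB2GRAY); save(p,'w5.png'); np.save('w5.npy',g)
print('pred lidhole',proj(p,C2W(lidpt(.09,0,.014,.06))),'tip',proj(p,(T@[0,0,.049,1])[:3]))
for t in ('pin_tip',):
  d=imaging.cut_out(p,t)[0]['mask']
  ys,xs=np.nonzero(d); print(xs.min(),xs.max(),ys.min(),ys.max())
h=proj(p,C2W(lidpt(.09,0,.014,.06))).astype(int)
print(g[h[1]-24:h[1]+40:2,h[0]-22:h[0]+24:2])
```

```text
0.017455628910934717 [ 0.53830109 -0.04779166 -1.79803242]
[0.51448578 0.18689155 0.12234431] [ 1.000e-03  1.000e-03 -1.000e-03  1.131e+00  4.540e-01  4.343e+00]
pred lidhole [276.94774035 191.6954189 ] tip [276.48850656 224.2645877 ]
262 292 222 284
[[133 135 136 135 134 137 136 135 134 135 135 133 135 132 135 132 136 133
  134 135 134 136 139]
 [138 138 136 135 139 134 136 137 135 135 136 134 135 134 134 135 135 135
  134 135 133 134 131]
 [136 136 135 135 138 136 136 134 135 132 135 134 134 135 134 135 136 131
  131 134 131 133 132]
 [137 140 136 137 138 137 137 138 137 134 137 136 136 134 137 137 135 135
  135 134 134 133 133]
 [138 137 139 138 137 137 136 136 138 136 137 135 133 138 136 135 134 135
  135 134 133 134 136]
 [138 135 133 136 134 133 135 133 134 135 131 140 133 131 135 134 141 142
  135 134 137 136 136]
 [131 131 133 135 132 135 134 133 133 134 143 181 138 130 131 144 191 191
  166 151 132 133 132]
 [136 138 138 137 138 134 135 136 137 136 140 149 137 137 137 139 161 179
  190 185 138 137 135]
 [140 139 137 139 139 136 138 138 135 134 124 122 125 130 135 135 136 153
[... 1555 characters left out ...]
196 196 196 196 198]
 [195 196 196 194 195 195 195 196 195 175 148 139 144 147 172 194 194 196
  195 196 194 195 194]
 [195 196 195 196 194 195 198 198 197 197 183 185 194 192 199 194 196 198
  194 195 195 195 196]
 [195 196 198 196 196 196 197 196 199 196 188 174 174 191 194 195 196 196
  196 197 195 197 197]
 [194 194 195 198 195 196 194 198 197 171 109  91  89 127 181 197 196 194
  194 194 195 196 196]
 [197 194 197 194 195 194 196 196 187 110  80  79  78  80 123 193 193 195
  195 196 196 196 197]
 [194 195 197 198 195 196 195 195 165  85  82  80  79  81 107 194 195 195
  195 194 195 194 196]
 [197 195 195 194 195 197 195 198 157  83  82  78  80  82  99 184 196 196
  195 195 196 196 197]]
```

The lid hole is centred at about (276.3,192.5) and the tip at about (277,227), so the tool needs to go +25 mm in x and 0 in y. I'll move over and lower carefully.

{"method": "play_rows", "body": {"targets": "0 0 0 12 0 0 5;0 0 0 25 0 0 5;0 0 0 25 0 0 5;0 0 0 25 0 5 5;0 0 0 25 0 10 5;0 0 0 25 0 15 5;0 0 0 25 0 20 5;0 0 0 25 0 24 5;0 0 0 25 0 24 5"}}

```text
t: 12.43
tool_pos: [0.4895, 0.1917, 0.0965]
tcp_rot: [-0.0, 0.105, 0.994, -0.0]
wrist_force: [0.6, 0.1, -1.2]
opening: 0.0173
grip_force: 30.0
```

{"method": "play_rows", "body": {"targets": "0 0 0 0 0 4 5;0 0 0 0 0 8 5;0 0 0 0 0 12 5;0 0 0 0 0 16 5;0 0 0 0 0 16 5"}}

```text
t: 12.85
tool_pos: [0.4895, 0.192, 0.0809]
tcp_rot: [0.0, 0.105, 0.994, -0.0]
wrist_force: [1.7, 0.6, -1.7]
opening: 0.0175
grip_force: 30.0
```

{"method": "play_rows", "body": {"targets": "0 0 0 0 0 4 5;0 0 0 0 0 8 5;0 0 0 0 0 12 5;0 0 0 0 0 15 5;0 0 0 0 0 15 5"}}

```text
t: 13.27
tool_pos: [0.4896, 0.1921, 0.066]
tcp_rot: [0.0, 0.105, 0.994, -0.0]
wrist_force: [2.4, 0.2, -1.6]
opening: 0.0174
grip_force: 30.0
```

{"method": "play_rows", "body": {"targets": "0 0 0 -0.5 0 2 5;0 0 0 -1 0 4 5;0 0 0 -1 0 6 5;0 0 0 -1 0 6 5"}}

```text
t: 13.6
tool_pos: [0.4895, 0.1922, 0.0608]
tcp_rot: [-0.001, 0.105, 0.995, 0.0]
wrist_force: [-0.3, -0.4, 3.1]
opening: 0.0177
grip_force: 30.0
```

{"method": "play_rows", "body": {"targets": "0 0 0 0 0 1 5;0 0 0 0 0 2 5;0 0 0 0 0 2 5;0 0 0 0 0 2 5"}}

```text
t: 13.93
tool_pos: [0.4895, 0.1922, 0.059]
tcp_rot: [-0.001, 0.105, 0.995, 0.0]
wrist_force: [-0.3, 0.5, 6.6]
opening: 0.0176
grip_force: 30.0
```

{"method": "play_rows", "body": {"targets": "0 0 0 0 0 1 5;0 0 0 0 0 2 5;0 0 0 0 0 2 5;0 0 0 0 0 2 5"}}

```text
t: 14.27
tool_pos: [0.4895, 0.1922, 0.0585]
tcp_rot: [-0.0, 0.105, 0.995, 0.0]
wrist_force: [-4.2, -0.8, 20.8]
opening: 0.0171
grip_force: 30.0
```

{"method": "play_rows", "body": {"targets": "0 0 0 0 0 1.5 5;0 0 0 0 0 1.5 5;0 0 0 0 0 1.5 5;0 0 0 0 0 1.5 5"}}

```text
t: 14.6
tool_pos: [0.4895, 0.1922, 0.0582]
tcp_rot: [-0.0, 0.105, 0.995, 0.001]
wrist_force: [-6.7, -2.6, 32.5]
opening: 0.0173
grip_force: 30.0
```

{"method": "play_rows", "body": {"targets": "0 0 0 0 0 -1 5;0 0 0 0 0 -1 5;0 0 0 0 0 -1 5"}}

```text
t: 14.85
tool_pos: [0.4895, 0.1922, 0.0585]
tcp_rot: [-0.0, 0.105, 0.995, 0.001]
wrist_force: [-5.7, -1.1, 26.7]
opening: 0.0175
grip_force: 30.0
```

Run:
```python
from h import *
s=manip.state(); print(s['wrist_force'],s['tool_pos'])
if 12<s['wrist_force'][2]<35: print(manip.job_done())
```

```text
[-5.66967432 -1.09983828 26.74878245] [0.48949445 0.19221974 0.05846505]
the job is handed in; nothing more can be done
None
```

I swung the clamp's upper half down, pushed the locking pin home, and handed the job in at 14.9 s with the gripper still pressing on the pin at about 27 N. I judged it fully shut from the sharp force rise at the expected height, not from a final picture.

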